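Try the clamp screws in the gauge nuts

ROBOT

A 7-joint arm with a two-finger parallel gripper is mounted at the origin on the work surface. World frame = base frame: x ahead of the robot, y to its left, z up, the work surface at z = 0. Lengths are in mm, angles in degrees, forces in N, time in s.
With the tool pointing down it reaches from about 400 to 875 mm from the base axis. Payload 6.5 kg.
Tool frame: the origin (TCP) lies at the very end of the fingers, on their centre line; the grasp point (between the pads) lies 19 mm behind it; z points along the fingers, y is the line along which they close (so a half turn about z gives the same grasp; the last joint's range is limited). The gripper opens to 88 mm and grips with 3 to 60 N. Pads are 18 mm wide; open, the fingers measure 123 mm over their backs; the gripper's body (75 mm by 187 mm) begins 45 mm behind the grasp point.
Start: joints at [67.769, 30.733, -0.252, 88.115, 0.149, 61.152, -4.079], TCP at [205.574, -616.627, 238.716] pointing down, gripper open.
Joint ranges: [-154.64, 154.64], [-21.42, 123.67], [-72.66, 72.17], [13.99, 137.28], [-74.86, 254.86], [10.95, 109.41], [-158.01, 158.01]. Speed limits (degrees/s): [136.94, 136.94, 180, 180, 180, 180, 180].

INTERFACE

Orientations are given as [roll, pitch, yaw] about the fixed x, y, z axes, in that order (R = Rz(yaw) Ry(pitch) Rx(roll)).
In Python, from bench import arm gives the robot as it stands. The module is installed in compiled form; this text tells all that it offers. Calls block until the motion is done:
- arm.movep(position, orientation): joint-space move of the TCP to a pose.
- arm.movel(position, orientation=None, velocity=150, until_force=None): straight line of the TCP; orientation=None keeps the orientation; velocity is the mean speed in mm/s. With until_force (N) it stops when the force on the tool has changed by that much, and returns True; else False.
- arm.move_joints(angles): joint-space move.
- arm.command_gripper(opening, grasp_force=None): opening from 0.0 (shut) to 1.0 (fully open); grasp_force is the grip in N (None keeps the last); returns when the fingers have stopped.
- arm.dwell(seconds).
- arm.ik(position, orientation): joint angles nearest the present ones, or None.
- arm.state(): the state.
- arm.snapshot(name): name is "side" or "top"; returns a dict with "image" (420x560x3 uint8, red, green, blue), "fx", "fy", "cx", "cy" (pixels), "eye" and "orientation" of the camera in the world. Camera axes: x right, y down, z forward; pixel columns grow to the right and rows downward; lengths in mm; the calibration is good to about 2 mm. A picture is of the moment at which its call begins. There is no depth.
A pose or a line that the arm cannot do raises arm.IKError and nothing moves.
- arm.sign_off(): hands the job in; it is judged then, once.
The state is a dict: "t": time; "qpos": joint angles; "joint_velocities": joint speeds; "joint_torque": joint torques, N m; "position": TCP position; "tool_rot": TCP orientation; "contact_force": force on the tool from outside, world axes, zero at the start; "torque": the same for the moment, N m; "opening": opening from 0.0 (shut) to 1.0 (fully open); "gripper_force": force on a finger pad.
Only numpy, scipy, OpenCV 4.12 (cv2) and the standard library are available. Lean on these libraries where they do the work, as an engineer would, in place of code of your own. Each camera call takes 0.05 s, during which the arm holds its last target. There are 200 camera calls.

TASK

Try the three steel T-head clamp screws of the crankshaft stand, each in the gauge nut in which it is already started: turn it clockwise to run it in. Two turn freely: run those fully home and leave them there; the one that jams part-way is scrap: turn it back, lift it out and put it in the grey bin. Leave the oil bottle, the wrench and the blue case where they are.

Things in the scene. Friction and masses are not known exactly. Their poses are not given: they have to be found in the camera images.
- screw_a: One of three identical-looking steel T-head clamp screws, 94 mm tall, 0.3 kg, upright in its nut. Origin: centre of the shank's underside; z up its axis. Shank dia 19; collar dia 44 at z 40-45; on top a flat grip bar at z 68-94: 14 thick along the screw's x, 56 long along y. Its two thread lugs, hidden in the nut, run along x at z 18. Any of the three may be the bad one: only turning tells.
- screw_b: Another such screw, the same sizes and axes as screw_a; it belongs in the nut at seat_b.
- screw_c: Another such screw, the same sizes and axes as screw_a; it belongs in the nut at seat_c.
- rail: Fixed dark steel plate 90 x 310 x 12 mm carrying three fixed hexagonal gauge nuts (66 across flats, tops 52 above the bench) in a row along its y, 100 apart. Origin: centre of its underside. At the start each screw's x lies within 0.08 rad of the rail's x and its collar stands 9.5 mm above the nut (1.5 when home).
- seat_a (a point): Centre of the nut at the rail's +y end, on top of the plate. Coarse right-hand two-start thread: from square with the rail (screw x along rail x) clockwise seen from above, the first 0.14 rad is level, then a good screw sinks 8 mm evenly over 1.08 rad and is home at 1.22 rad (underside 1.5 mm above this point); it meets a dead stop at about 1.45 rad.
- seat_b (a point): The same for the middle nut. The screw that jams, whichever it is, stops hard about 0.6 rad from square, after 2 to 3 mm of sinking (over 20 N and 1 Nm if pushed on); a free one, followed down the thread, needs mostly under 10 N, with a rare snag that is gone on a second try. Play in the thread: about 2 mm up and down, 1.5 mm sideways. Each screw is judged in its own nut only.
- seat_c (a point): The same for the nut at the rail's -y end. To take a screw out, turn it back anticlockwise along the thread to square with the rail (within 0.15 rad), where it lifts straight out; then about 35 mm up clears the nut.
- bin: Fixed grey plastic open bin, 140 x 140 x 65 mm high outside, walls and floor 5 thick. Origin: centre of its underside. A screw may stand or lean in it any way.
- oil: Bystander: amber oil bottle with red cap, 56 mm diameter, 150 high, standing; origin under its centre.
- wrench: Bystander: steel wrench 200 mm long lying flat on the bench, along its own x.
- case: Bystander: flat blue plastic tool case, 130 x 180 x 48 mm; origin under its centre.
Things that resemble listed ones, but are neither listed nor needed, are in the scene too. Leave any orange or purple look-alike of the screw_c alone.

How it is judged (in metres and radians):
At the end, for the whole second after the job is handed in: Two screws are home in their own nuts (underside under 3.5 mm above the plate's top, within 6 mm of the seat's axis, upright within 0.12 rad); the third, which jams, stands, leans or lies in the bin (foot within the walls, under 100 mm high); all are at rest (((x of screw_a in the frame of bin between -0.066 and 0.066 m and y of screw_a in the frame of bin between -0.066 and 0.066 m and height (world z) of screw_a below 0.1 m and horizontal distance between screw_a and bin below 0.095 m and z of screw_b in the frame of seat_b below 0.0035 m and horizontal distance between screw_b and seat_b below 0.006 m and angle between each of screw_b, screw_c's own z axis and vertical below 0.12 rad and z of screw_c in the frame of seat_c below 0.0035 m and horizontal distance between screw_c and seat_c below 0.006 m) or (x of screw_b in the frame of bin between -0.066 and 0.066 m and y of screw_b in the frame of bin between -0.066 and 0.066 m and height (world z) of screw_b below 0.1 m and horizontal distance between screw_b and bin below 0.095 m and z of screw_a in the frame of seat_a below 0.0035 m and horizontal distance between screw_a and seat_a below 0.006 m and angle between each of screw_a, screw_c's own z axis and vertical below 0.12 rad and z of screw_c in the frame of seat_c below 0.0035 m and horizontal distance between screw_c and seat_c below 0.006 m) or (x of screw_c in the frame of bin between -0.066 and 0.066 m and y of screw_c in the frame of bin between -0.066 and 0.066 m and height (world z) of screw_c below 0.1 m and horizontal distance between screw_c and bin below 0.095 m and z of screw_a in the frame of seat_a below 0.0035 m and horizontal distance between screw_a and seat_a below 0.006 m and angle between each of screw_a, screw_b's own z axis and vertical below 0.12 rad and z of screw_b in the frame of seat_b below 0.0035 m and horizontal distance between screw_b and seat_b below 0.006 m)) and linear speed of each of screw_a, screw_b, screw_c below 0.02 m/s); the robot touches nothing.
It fails at once if the oil bottle is pushed more than 25 mm from its place (distance of oil from where it was at the start of the episode above 0.025 m).
It fails at once if the wrench is pushed more than 25 mm from its place (distance of wrench from where it was at the start of the episode above 0.025 m).
It fails at once if the blue case is pushed more than 25 mm from its place (distance of case from where it was at the start of the episode above 0.025 m).
It also fails if it takes over 72 s, if anything falls off the work surface, if the arm or the gripper's body presses on something with over 40 N, if the wrist force passes 120 N, or if a joint passes its speed limit or range.

## Working session

There is one attempt and no reset: what is moved stays moved. The work goes in short steps, each a Python script; the robot and the scene stay as the last script left them, time stands still between calls to the robot, and variables do not carry over. Pictures are saved under pics/ and viewed, at most 10 in all, crops included, and the job is handed in when it is done.

```bash
mkdir -p pics
python3 - <<'E'
from bench import arm
import cv2,json
for n in("side","top"):
    s=arm.snapshot(n);cv2.imwrite(f"pics/{n}0.png",s["image"][:,:,::-1])
    print(n,{k:s[k] for k in s if k!="image"})
print(arm.state())
E
```

```text
side {'fx': 394.2069921221565, 'fy': 394.2069921221565, 'cx': 277.5672385343695, 'cy': 208.5074054906074, 'eye': array([ 396.91769066, -618.63859406,  428.81617897]), 'orientation': array([-1.21762885e+02, -1.20125097e-02, -1.69396968e+01])}
top {'fx': 523.8082178295198, 'fy': 523.8082178295198, 'cx': 282.30930619227746, 'cy': 206.21390177923166, 'eye': array([ 387.52213515,   -4.17360109, 1050.72763581]), 'orientation': array([-167.49809748,    0.22775687,  -97.24749543])}
{'t': 0.1, 'qpos': array([67.76825253, 30.77449936, -0.25314686, 88.16189044,  0.15003424,
       61.15145329, -4.07844332]), 'joint_velocities': array([-0.05755146, -0.07172043,  0.03114068, -0.08209142, -0.02719792,
        0.06069879,  0.04232437]), 'joint_torque': array([ 1.90294217e-03, -5.72080314e+01,  9.93457809e-01, -2.52231234e+01,
       -5.62168099e-02,  1.34262547e-02,  2.08366521e-05]), 'position': array([ 205.39500561, -616.14003571,  237.93310571]), 'tool_rot': array([-1.79912832e+02,  7.99885643e-03,  1.84434016e+01]), 'contact_force': array([ 0.89876572, -0.70509205,  0.32154341]), 'torque': array([0.03772291, 0.01912518, 0.01596992]), 'gripper_force': 0.0, 'opening': 1.0012391712679751}
```

View pics/side0.png

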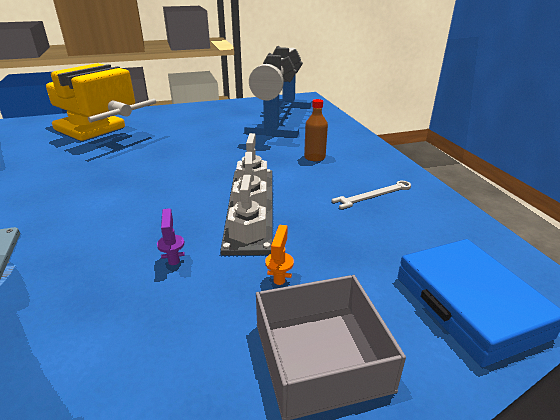

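View pics/top0.png

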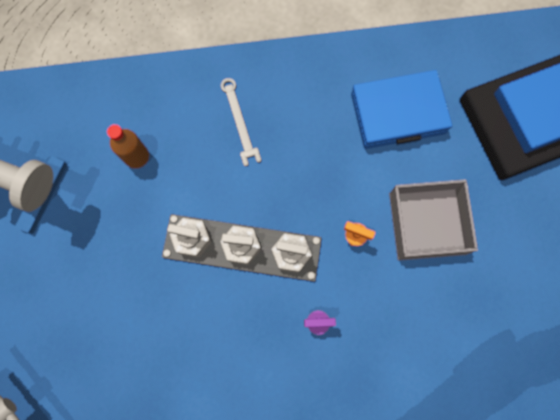

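The side view shows the rail with three screws at about (250,150), (248,180) and (247,210), with purple (170,240) and orange (280,258) look-alikes, bin (330,345), oil (316,135), wrench (372,195) and case (480,300). In the top view the nuts are at (188,237), (240,244) and (292,252), with bin (434,220), oil (130,150), wrench (240,120), case (402,108), orange (357,234) and purple (320,322). The grey screws in the nuts fit the description and the coloured ones are decoys. I'll enlarge to confirm and measure.

Run:
```python
import cv2
t=cv2.imread("pics/top0.png")[205:290,155:330]; cv2.imwrite("pics/topc.png",cv2.resize(t,None,fx=4.5,fy=4.5,interpolation=cv2.INTER_CUBIC))
t=cv2.imread("pics/side0.png")[125:260,205:310]; cv2.imwrite("pics/sidec.png",cv2.resize(t,None,fx=4.4,fy=4.4,interpolation=cv2.INTER_CUBIC))
```

```text
(no output)
```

View pics/topc.png

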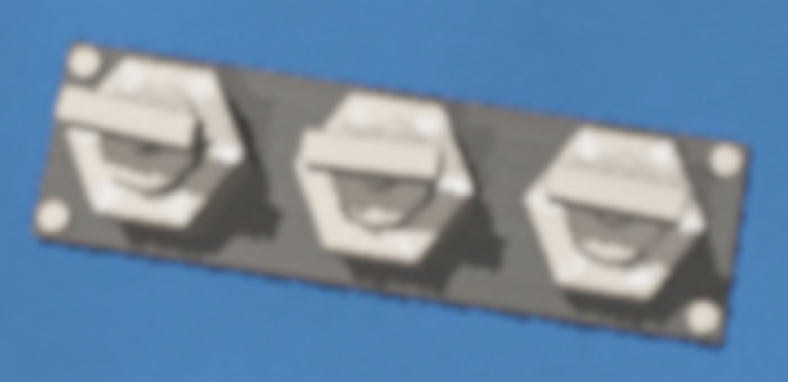

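View pics/sidec.png

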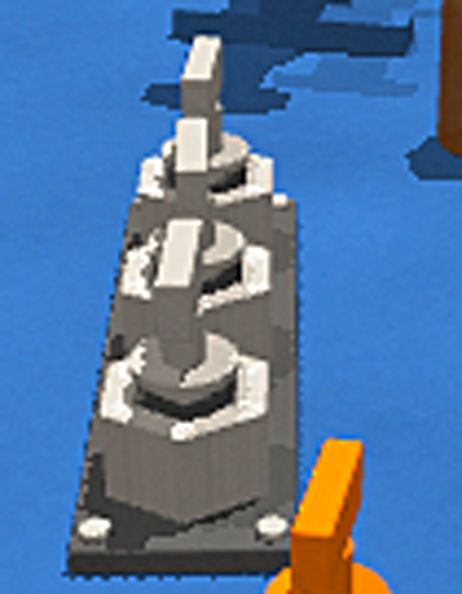

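The top crop confirms three grey T-screws in the hex nuts. The bar-top centres in it are near (127,116), (370,155) and (619,193), and in the side crop near (201,59), (192,145) and (180,255). The orange one stands outside the rail. Next I triangulate these points and the rail and bin corners.

```bash
cat > h.py <<'E'
import numpy as np
from scipy.spatial.transform import Rotation as R
C={"side":(394.207,277.567,208.507,[396.918,-618.639,428.816],[-121.7629,-.0120,-16.9397]),
   "top":(523.808,282.309,206.214,[387.522,-4.174,1050.728],[-167.4981,.22776,-97.2475])}
def ray(n,u,v):
    f,cx,cy,e,o=C[n]; d=R.from_euler("xyz",o,degrees=True).apply([(u-cx)/f,(v-cy)/f,1]); return np.array(e),d/np.linalg.norm(d)
def atz(n,u,v,z):
    e,d=ray(n,u,v); return e+d*(z-e[2])/d[2]
def tri(pt,ps):
    A=[];b=[]
    for n,p in(("top",pt),("side",ps)):
        e,d=ray(n,*p);P=np.eye(3)-np.outer(d,d);A.append(P);b.append(P@e)
    A=np.array(A);b=np.array(b);x=np.linalg.solve(A.sum(0),b.sum(0))
    return x,[round(float(np.linalg.norm(a@x-c)),1) for a,c in zip(A,b)]
def tc(x,y): return (x+.5)/4.5-.5+155,(y+.5)/4.5-.5+205
def sc(x,y): return (x+.5)/4.4-.5+205,(y+.5)/4.4-.5+125
E
python3 - <<'E'
from h import *
np.set_printoptions(precision=1,suppress=True)
for n,a,b in(("A",(127,116),(201,59)),("B",(370,155),(192,145)),("C",(619,193),(180,255))):
    print(n,*tri(tc(*a),sc(*b)),atz("top",*tc(*a),115.5))
ends={"A":((58,101),(196,131)),"B":((301,144),(438,165)),"C":((551,182),(686,205))}
for n,(p,q) in ends.items():
    d=atz("top",*tc(*p),115.5)-atz("top",*tc(*q),115.5);print(n,"bar yaw",np.degrees(np.arctan2(d[1],d[0])),np.hypot(*d[:2]))
k=[atz("top",*tc(*p),12) for p in((72,42),(748,148),(722,345),(35,238))]
print("rail",np.array(k),sum(k)/4)
l=(k[0]+k[3]-k[1]-k[2])/2;w=(k[0]+k[1]-k[2]-k[3])/2
print(np.linalg.norm(l),np.linalg.norm(w),np.degrees(np.arctan2(l[1],l[0])))
print("rail front corners tri",tri(tc(748,148),sc(296,553)),tri(tc(722,345),sc(70,553)))
# bolts
bo=[atz("top",*tc(*p),14) for p in((84,62),(726,160),(703,317),(52,216))];print("bolts",np.array(bo),sum(bo)/4); l=bo[0]+bo[3]-bo[1]-bo[2];print(np.degrees(np.arctan2(l[1],l[0])))
b=[atz("top",*p,65) for p in((394,185),(467,180),(476,254),(403,259))];print("bin",np.array(b),sum(b)/4)
print("bin tri", tri((394,185),(257,293)),tri((467,180),(288,380)),tri((403,259),(257,293)))
for n,p,z in(("oil",(115,131),150),("case",(402,108),48),("orange",(359,230),94),("purple",(320,323),94),("motor",(37,187),130)):print(n,atz("top",*p,z))
E
```

```text
A [572.6 158.  113.9] [0.2, 0.2] [572.1 157.8 115.5]
B [544.9  62.5 113.5] [0.7, 0.7] [543.9  62.4 115.5]
C [517.1 -34.8 113.1] [0.7, 0.7] [516.1 -34.6 115.5]
A bar yaw 70.40203081764558 57.434282068672566
B bar yaw 73.94285307101185 55.77371152272509
C bar yaw 72.9825296728455 54.667754781212786
rail [[629.4 197.4  12. ]
 [543.  -97.6  12. ]
 [458.2 -74.   12. ]
 [543.1 220.7  12. ]] [543.4  61.6  12. ]
307.04804452250954 88.67255550646172 73.80523580367121
rail front corners tri (array([544.4, -98.1,   8.7]), [0.9, 0.9]) (array([459.2, -74.1,  10.2]), [0.9, 0.9])
bolts [[619.1 192.4  14. ]
 [538.6 -87.   14. ]
 [471.2 -67.3  14. ]
 [551.6 212.1  14. ]] [545.1  62.6  14. ]
73.93613889658018
bin [[ 619.2 -248.5   65. ]
 [ 611.  -391.    65. ]
 [ 466.8 -378.7   65. ]
 [ 474.9 -240.5   65. ]] [ 543.  -314.7   65. ]
bin tri (array([ 548.2, -242.5,   74.3]), [66.9, 66.9]) (array([ 542.9, -380.1,   78.1]), [63.5, 63.5]) (array([ 479.2, -242.5,   58.9]), [3.8, 3.8])
oil [764.  258.8 150. ]
case [ 781.5 -296.9   48. ]
orange [ 535.7 -162.3   94. ]
purple [378.4 -66.9  94. ]
motor [682.7 411.7 130. ]
```

Triangulated bar tops sit at z≈113.5 against an expected 115.5. They are 100 mm apart, lie on the rail axis and match the rail's y direction at 73.8°. Next I check IK for the turning range.

Run:
```python
from bench import arm
import numpy as np
np.set_printoptions(precision=0,suppress=True)
for n,p in(("a",(572,158)),("b",(544,62)),("c",(516,-34))):
    for y in(73.8,0,-106.2,-176.2):
        for z in (80,72,180): 
            if z==180 and y not in(73.8,-106.2): continue
            print(n,y,z,arm.ik([*p,z],[180,0,y]))
print(arm.ik([543,-314,190],[180,0,73.8]),arm.ik([543,-314,190],[180,0,-106.2]))
```

```text
a 73.8 80 [  5.  42. -35. 101.  32.  47. -62.]
a 73.8 72 [  5.  43. -34. 101.  32.  46. -62.]
a 73.8 180 [ 13.  37. -46.  98.  31.  59. -61.]
a 0 80 [  -6.   39.  -18.  102.   17.   42. -124.]
a 0 72 [  -7.   39.  -18.  102.   17.   41. -124.]
a -106.2 80 [ 21.  55. -62. 100.  56.  61. 103.]
a -106.2 72 [ 21.  56. -62. 100.  57.  61. 102.]
a -106.2 180 [ 21.  44. -62.  97.  43.  65. 111.]
a -176.2 80 [  6.  43. -36. 101.  33.  47.  48.]
a -176.2 72 [  5.  43. -35. 101.  33.  46.  48.]
b 73.8 80 [  9.  37. -27. 108.  25.  41. -48.]
b 73.8 72 [  9.  37. -26. 109.  25.  40. -49.]
b 73.8 180 [ 15.  29. -35. 105.  21.  52. -45.]
b 0 80 [   2.   35.  -17.  109.   16.   38. -115.]
b 0 72 [   1.   36.  -16.  109.   16.   37. -115.]
b -106.2 80 [ 32.  52. -62. 107.  55.  58. 109.]
b -106.2 72 [ 32.  53. -62. 107.  56.  57. 108.]
b -106.2 180 [ 33.  40. -62. 104.  40.  61. 119.]
b -176.2 80 [ 20.  41. -43. 108.  38.  46.  51.]
b -176.2 72 [ 20.  42. -42. 108.  39.  46.  50.]
c 73.8 80 [ 18.  34. -24. 113.  22.  37. -37.]
c 73.8 72 [ 18.  35. -24. 113.  23.  37. -37.]
c 73.8 180 [ 22.  25. -29. 110.  16.  49. -32.]
c 0 80 [  7.  32. -10. 114.   9.  35. -99.]
c 0 72 [  6.  33.  -9. 114.   9.  34. -99.]
c -106.2 80 [ 44.  49. -62. 112.  55.  55. 118.]
c -106.2 72 [ 44.  50. -62. 112.  56.  55. 117.]
c -106.2 180 [ 44.  37. -61. 109.  38.  58. 130.]
c -176.2 80 [ 28.  37. -38. 112.  34.  42.  63.]
c -176.2 72 [ 28.  38. -37. 113.  35.  41.  63.]
[ 38.  33. -17.  93.  11.  56.   1.] [ -13.   47.   62.   97.  -46.   65. -134.]
```

```bash
cat >> h.py <<'E'
SEAT={"a":np.array([572.3,158]),"b":np.array([544.4,62.2]),"c":np.array([516.6,-34.2])}
Y0=73.8; Z0=80.
def pose(s,th):
    dz=8*np.clip((th-.14)/1.08,0,1); return [*SEAT[s],Z0-dz],[180,0,Y0-np.degrees(th)]
def rep(arm,tag):
    s=arm.state();print(tag,"t%.1f"%s["t"],"p",s["position"].round(1),"yaw %.1f"%s["tool_rot"][2],"F",s["contact_force"].round(1),"M",s["torque"].round(2),"op %.3f g%.0f"%(s["opening"],s["gripper_force"]));return s
def turn(arm,s,t0,t1,F=15,step=.1,v=3):
    """follow the thread from t0 to t1; returns the angle reached, True if blocked twice"""
    ths=list(np.linspace(t0,t1,max(2,int(np.ceil(abs(t1-t0)/step))+1))); i=1; tries=0
    while i<len(ths):
        hit=arm.movel(*pose(s,ths[i]),velocity=v,until_force=F); st=rep(arm,"%s th%.2f hit%d"%(s,ths[i],hit))
        if hit:
            tries+=1; arm.movel(*pose(s,ths[i-1]),velocity=v)
            if tries==3: return ths[i-1],True
            continue
        tries=0; i+=1
    return ths[-1],False
E
python3 - <<'E'
from bench import arm
from h import *
p,o=pose("c",0)
arm.movep([p[0],p[1],190],o);rep(arm,"up")
arm.movel([p[0],p[1],190],[180,0,Y0-6],velocity=3);rep(arm,"rot6")
arm.movel([p[0],p[1],190],o,velocity=3);rep(arm,"rot6")
arm.movel([p[0],p[1],140],o);
arm.movel(p,o,velocity=100,until_force=8);rep(arm,"down")
arm.command_gripper(0.0,25);rep(arm,"grip")
E
```

```text
up t2.5 p [516.7 -35.5 190. ] yaw 73.7 F [ 0.2 -0.   0.1] M [-0.07 -0.02 -0.04] op 0.999 g0
rot6 t2.7 p [516.7 -34.9 190. ] yaw 67.9 F [-0.  -0.1 -0. ] M [-0.03 -0.04 -0.03] op 0.998 g0
rot6 t3.0 p [516.6 -34.4 189.9] yaw 73.7 F [-0.5 -1.  -1.2] M [ 0.01 -0.05 -0.02] op 1.002 g0
down t4.2 p [517.  -34.1  80.5] yaw 73.8 F [-0.4  0.4  1.3] M [-0.04 -0.12  0.  ] op 1.000 g0
grip t5.3 p [516.3 -34.1  79.9] yaw 73.8 F [-0.5  1.2  0.6] M [ 0.03  0.14 -0.03] op 0.196 g25
```

Run:
```python
from bench import arm
from h import *
arm.command_gripper(0.0,55);rep(arm,"grip")
print(turn(arm,"c",0,.5)); rep(arm,"end")
```

```text
grip t5.5 p [516.4 -34.1  80. ] yaw 73.8 F [-2.5  0.3  0.1] M [ 0.07  0.18 -0.01] op 0.175 g55
c th0.10 hit0 t5.8 p [516.6 -33.9  80. ] yaw 68.2 F [-0.1  0.8 -0.6] M [0.3  0.04 0.08] op 0.186 g55
c th0.20 hit0 t6.0 p [516.7 -34.   79.7] yaw 62.6 F [-1.3  0.9  2.7] M [0.34 0.25 0.01] op 0.181 g55
c th0.30 hit0 t6.5 p [516.8 -34.   79.1] yaw 56.7 F [-2.8  2.   5.2] M [0.42 0.34 0.05] op 0.178 g55
c th0.40 hit0 t6.8 p [517.1 -34.   78.5] yaw 51.0 F [-1.4  1.9  7.2] M [0.38 0.39 0.01] op 0.182 g55
c th0.50 hit0 t7.2 p [517.3 -34.2  77.9] yaw 45.3 F [-2.   2.   6.9] M [ 0.26  0.19 -0.04] op 0.179 g55
(np.float64(0.5), False)
end t7.2 p [517.3 -34.2  77.9] yaw 45.3 F [-2.   2.   6.9] M [ 0.26  0.19 -0.04] op 0.179 g55
```

Run:
```python
from bench import arm
from h import *
print(turn(arm,"c",.5,1.3)); rep(arm,"end")
```

```text
c th0.60 hit0 t7.7 p [517.6 -34.3  77.3] yaw 39.5 F [-1.8  0.5  7.3] M [0.25 0.21 0.05] op 0.184 g55
c th0.70 hit0 t8.1 p [517.6 -34.3  76.6] yaw 33.8 F [-1.1  0.7  8.4] M [0.17 0.24 0.02] op 0.185 g55
c th0.80 hit0 t8.4 p [517.4 -34.5  75.6] yaw 28.1 F [-1.   1.1  6.2] M [ 0.07  0.09 -0.08] op 0.182 g55
c th0.90 hit0 t8.8 p [517.6 -34.5  75. ] yaw 22.3 F [-0.8  1.3  6.7] M [0.16 0.14 0.04] op 0.184 g55
c th1.00 hit0 t9.2 p [517.6 -34.4  74.3] yaw 16.6 F [-1.3  1.6  7.1] M [ 0.19  0.18 -0.01] op 0.184 g55
c th1.10 hit0 t9.7 p [517.6 -34.4  73.5] yaw 10.9 F [-0.6  1.   7.2] M [ 0.16  0.12 -0.04] op 0.183 g55
c th1.20 hit0 t10.1 p [516.8 -34.7  72.3] yaw 5.2 F [-0.4  0.3  3.3] M [-0.1   0.16 -0.02] op 0.181 g55
c th1.30 hit0 t10.3 p [516.7 -34.6  72. ] yaw -0.5 F [-1.  -1.3  3.5] M [-0.29  0.16  0.2 ] op 0.184 g55
(np.float64(1.3), False)
end t10.3 p [516.7 -34.6  72. ] yaw -0.5 F [-1.  -1.3  3.5] M [-0.29  0.16  0.2 ] op 0.184 g55
```

C turns freely. Release it and try B.

```bash
cat >> h.py <<'E'
def release(arm,s,th):
    p,o=pose(s,th); arm.command_gripper(.5); arm.movel([p[0],p[1],140],o,velocity=200); rep(arm,"released")
def grab(arm,s):
    p,o=pose(s,0); arm.movep([p[0],p[1],145],o); arm.movel(p,o,velocity=100,until_force=8); arm.command_gripper(0,55); return rep(arm,"grip "+s)
E
python3 - <<'E'
from bench import arm
from h import *
release(arm,"c",1.3); grab(arm,"b")
print(turn(arm,"b",0,1.3)); rep(arm,"end")
E
```

```text
released t11.4 p [516.6 -34.2 140. ] yaw -0.7 F [-0.6  0.6 -0.6] M [ 0.06  0.01 -0.04] op 0.497 g0
grip b t13.6 p [544.3  62.3  80.2] yaw 73.8 F [-1.2  0.5  2.5] M [-0.05  0.22 -0.03] op 0.182 g55
b th0.10 hit0 t13.9 p [544.5  62.6  80.2] yaw 68.2 F [-2.5  0.4  3.3] M [0.21 0.14 0.01] op 0.179 g55
b th0.20 hit0 t14.2 p [544.7  62.9  80.1] yaw 62.5 F [-1.1  1.2  6.8] M [0.37 0.35 0.05] op 0.183 g55
b th0.30 hit0 t14.6 p [544.9  63.2  79.7] yaw 56.8 F [-2.   2.4  9.6] M [0.38 0.53 0.06] op 0.184 g55
b th0.40 hit0 t15.0 p [545.   63.2  79.2] yaw 51.1 F [-2.6  2.3 10.5] M [0.31 0.57 0.02] op 0.181 g55
b th0.50 hit0 t15.4 p [545.2  63.3  78.6] yaw 45.3 F [-3.8  0.9 13. ] M [ 0.4  0.6 -0. ] op 0.175 g55
b th0.60 hit0 t15.8 p [545.4  63.1  77.9] yaw 39.6 F [-2.1  2.4 12.1] M [ 0.26  0.51 -0.01] op 0.178 g55
b th0.70 hit0 t16.2 p [545.6  63.1  77.3] yaw 33.9 F [-2.9  2.1 13.3] M [0.28 0.52 0.04] op 0.186 g55
b th0.80 hit0 t16.6 p [545.6  62.9  76.4] yaw 28.1 F [-3.1  2.  12.5] M [ 0.16  0.43 -0.01] op 0.179 g55
b th0.90 hit0 t17.0 p [545.7  62.7  75.7] yaw 22.4 F [-1.7  1.2 12.4] M [ 0.15  0.39 -0.04] op 0.183 g55
b th1.00 hit0 t17.4 p [545.8  62.8  75. ] yaw 16.7 F [-2.7  1.8 13.1] M [ 0.16  0.35 -0.02] op 0.182 g55
b th1.10 hit0 t17.8 p [545.8  62.6  74.2] yaw 10.9 F [ 0.3  0.8 11.3] M [ 0.04  0.3  -0.02] op 0.183 g55
b th1.20 hit0 t18.2 p [545.8  62.6  73.5] yaw 5.2 F [-1.1  0.4 11.8] M [0.02 0.32 0.03] op 0.181 g55
b th1.30 hit0 t18.4 p [544.8  62.3  72.4] yaw -0.5 F [-1.1  0.8  7. ] M [ 0.1   0.24 -0.12] op 0.181 g55
(np.float64(1.3), False)
end t18.4 p [544.8  62.3  72.4] yaw -0.5 F [-1.1  0.8  7. ] M [ 0.1   0.24 -0.12] op 0.181 g55
```

B also ran home without a stop. A should be the one that jams, so I try it.

Run:
```python
from bench import arm
from h import *
release(arm,"b",1.3); grab(arm,"a")
r=turn(arm,"a",0,.9);print(r); rep(arm,"end")
```

```text
released t19.5 p [544.4  62.2 140.1] yaw -0.7 F [-0.9  0.3 -0.8] M [-0.    0.    0.04] op 0.499 g0
grip a t21.8 p [572.3 158.2  80.3] yaw 73.8 F [-0.8  0.6  2.9] M [ 0.05  0.22 -0.04] op 0.184 g55
a th0.10 hit0 t22.0 p [572.4 158.4  80.2] yaw 68.2 F [-0.4  1.1  3.2] M [ 0.19  0.06 -0.01] op 0.185 g55
a th0.20 hit0 t22.3 p [572.5 158.2  79.8] yaw 62.6 F [-0.5  1.1  4.6] M [0.22 0.18 0.07] op 0.181 g55
a th0.30 hit0 t22.7 p [572.6 158.2  79.2] yaw 56.7 F [-1.   1.4  6.4] M [0.17 0.21 0.06] op 0.183 g55
a th0.40 hit0 t23.1 p [572.6 157.8  78.3] yaw 51.0 F [-0.8  0.2  4.7] M [ 0.08  0.11 -0.05] op 0.181 g55
a th0.50 hit0 t23.5 p [573.  158.   78.1] yaw 45.3 F [-1.3 -0.3  8.9] M [-0.05  0.27  0.26] op 0.180 g55
a th0.60 hit0 t23.9 p [573.5 158.3  78.1] yaw 39.6 F [-1.3 -0.4 14. ] M [-0.11  0.42  0.7 ] op 0.179 g55
a th0.70 hit0 t24.3 p [574.1 158.6  78. ] yaw 33.9 F [-3.   0.2 17.7] M [-0.11  0.55  0.63] op 0.184 g55
a th0.80 hit0 t24.7 p [574.5 158.8  77.9] yaw 28.2 F [-2.9 -1.  22.2] M [-0.18  0.78  0.86] op 0.185 g59
a th0.90 hit0 t25.1 p [574.7 158.8  77.9] yaw 22.6 F [-4.2 -0.5 27.8] M [-0.31  1.19  1.37] op 0.195 g66
(np.float64(0.9), False)
end t25.1 p [574.7 158.8  77.9] yaw 22.6 F [-4.2 -0.5 27.8] M [-0.31  1.19  1.37] op 0.195 g66
```

A jams: z sticks at 78 mm after about 2.2 mm of sinking, and the moment climbs to 1.4 Nm, where B and C stayed near 0. I back off, regrip to realign, turn back to square and lift gently.

Run:
```python
from bench import arm
from h import *
print(turn(arm,"a",.9,.45,F=40,v=4))
arm.command_gripper(.3); arm.command_gripper(0,55); rep(arm,"regrip")
print(turn(arm,"a",.45,0.,F=25,v=4))
p,o=pose("a",0)
h=arm.movel([p[0],p[1],92],o,velocity=30,until_force=14);rep(arm,"lift hit%d"%h)
```

```text
a th0.81 hit0 t25.4 p [574.6 158.8  77.7] yaw 27.6 F [-2.4  0.6 21.5] M [0.01 0.67 0.65] op 0.192 g60
a th0.72 hit0 t25.7 p [574.  158.9  77.5] yaw 32.7 F [-0.7  1.5 13.9] M [0.16 0.3  0.09] op 0.184 g57
a th0.63 hit0 t26.1 p [574.  158.7  78. ] yaw 37.8 F [-1.7  0.2 12.2] M [ 0.23  0.24 -0.08] op 0.185 g56
a th0.54 hit0 t26.4 p [573.9 158.5  78.5] yaw 43.0 F [ 0.2  1.6 12.2] M [ 0.21  0.2  -0.1 ] op 0.186 g56
a th0.45 hit0 t26.7 p [573.7 158.5  79.1] yaw 48.1 F [-0.3  0.5 10.9] M [ 0.22  0.25 -0.13] op 0.183 g56
(np.float64(0.45), False)
regrip t27.4 p [572.2 157.9  77.5] yaw 48.0 F [ 0.6 -0.1 -2.3] M [ 0.   -0.04  0.02] op 0.183 g55
a th0.36 hit0 t27.7 p [572.  157.9  78.1] yaw 53.1 F [ 0.7 -0.6 -2.6] M [-0.02 -0.06 -0.03] op 0.184 g55
a th0.27 hit0 t28.0 p [572.1 157.9  78.9] yaw 58.2 F [ 0.2  0.7 -3.1] M [0.08 0.02 0.02] op 0.185 g55
a th0.18 hit0 t28.3 p [572.3 158.   79.6] yaw 63.3 F [ 0.9  0.1 -3.9] M [ 0.07 -0.02 -0.05] op 0.185 g55
a th0.09 hit0 t28.6 p [572.2 158.3  79.9] yaw 68.4 F [ 0.1  1.5 -4. ] M [ 0.35 -0.01 -0.1 ] op 0.189 g55
a th0.00 hit0 t28.8 p [572.2 158.   79.9] yaw 73.5 F [ 0.1  1.4 -3.5] M [ 0.36 -0.06 -0.34] op 0.185 g55
(np.float64(0.0), False)
lift hit1 t29.0 p [571.6 158.   80.6] yaw 73.6 F [-0.7  0.1  8.5] M [ 0.16  0.1  -0.33] op 0.183 g55
```

Run:
```python
from bench import arm
from h import *
p,o=pose("a",0)
arm.dwell(.1);rep(arm,"now")
for z in(83,86,95,125):
    h=arm.movel([p[0],p[1],z],o,velocity=25,until_force=18);rep(arm,"lift hit%d"%h)
    if h: break
```

```text
now t29.1 p [571.7 158.2  80.7] yaw 73.6 F [-1.   0.7  9.5] M [ 0.11  0.11 -0.33] op 0.183 g55
lift hit1 t29.3 p [571.3 158.   81.3] yaw 73.6 F [-0.5  0.5  4.4] M [ 0.14 -0.08 -0.36] op 0.183 g55
```

Run:
```python
from bench import arm
from h import *
for th in(.06,.0,-.06):
    p,o=pose("a",th)
    arm.movel(p,o,velocity=20); rep(arm,"th%.2f"%th)
    arm.command_gripper(.3); arm.command_gripper(0,55); rep(arm,"regrip")
    h=arm.movel([p[0],p[1],86],o,velocity=20,until_force=22);s=rep(arm,"lift hit%d"%h)
    if not h: break
```

```text
th0.06 t29.6 p [572.6 157.7  79.8] yaw 70.4 F [ 1.4  0.4 -2.4] M [-0.02 -0.6  -0.17] op 0.184 g55
regrip t30.3 p [572.3 158.1  80. ] yaw 70.4 F [0.  0.1 1.9] M [-0.   -0.03 -0.02] op 0.186 g55
lift hit0 t30.7 p [572.  158.1  86. ] yaw 70.4 F [-0.9 -0.  -2.8] M [ 0.05  0.22 -0.03] op 0.181 g55
```

Run:
```python
from bench import arm
from h import *
import cv2
p,o=pose("a",.06)
arm.movel([p[0],p[1],130],o,velocity=80); rep(arm,"up")
arm.movel([p[0],p[1],205],o,velocity=150); rep(arm,"up")
arm.movep([543,-314,205],o); rep(arm,"over bin")
s=arm.snapshot("side");cv2.imwrite("pics/bin1.png",s["image"][:,:,::-1])
```

```text
up t31.4 p [572.2 157.8 130. ] yaw 70.4 F [ 0.6 -0.2 -3.1] M [-0.08 -0.04  0.05] op 0.184 g55
up t32.1 p [571.7 157.7 204. ] yaw 70.4 F [-0.3  0.7 -3.1] M [-0.08  0.02  0.03] op 0.183 g55
over bin t33.8 p [ 544. -312.  205.] yaw 70.5 F [ 0.1  0.5 -2.4] M [-0.03 -0.09 -0.01] op 0.183 g55
```

View pics/bin1.png

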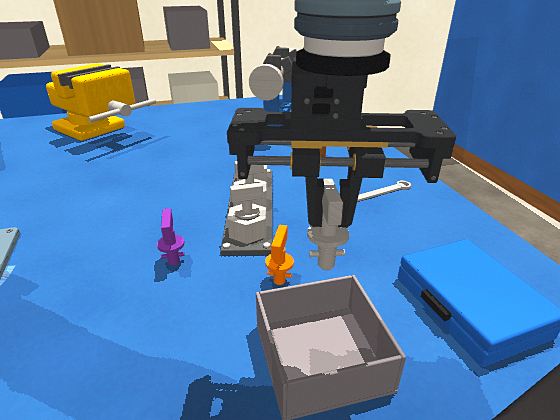

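The screw hangs upright at (327,245), in line over the bin at about (330,345), and the path down is clear. Lower and release.

Run:
```python
from bench import arm
from h import *
import cv2
h=arm.movel([543,-314,90],velocity=150);arm.movel([543,-314,64],velocity=40,until_force=6); rep(arm,"in bin")
arm.command_gripper(.5); arm.movel([543,-314,230],velocity=200); rep(arm,"up")
arm.movep([400,-500,260],[180,0,70]); arm.dwell(.3); rep(arm,"away")
t=arm.snapshot("top")["image"][:,:,::-1];s=arm.snapshot("side")["image"][:,:,::-1]
a=cv2.resize(t[170:300,150:490],(800,306),interpolation=cv2.INTER_CUBIC)
b=cv2.resize(s[125:260,200:320],(260,292),interpolation=cv2.INTER_CUBIC);c=cv2.resize(s[120:,140:560],(540,292))
import numpy as np
cv2.imwrite("pics/end1.png",np.vstack([a,np.hstack([b,c])]))
```

```text
in bin t35.6 p [ 543.1 -314.    64.1] yaw 70.4 F [ 0.3  0.3 -2.8] M [-0.03 -0.08  0.01] op 0.179 g55
up t37.1 p [ 542.2 -313.7  228.8] yaw 70.4 F [ 0.2 -0.  -0.2] M [-0.06 -0.06 -0.04] op 0.503 g0
away t38.4 p [ 401.  -499.   259.9] yaw 70.1 F [-0.2 -0.6  0.1] M [-0.1  -0.12  0.  ] op 0.499 g0
```

View pics/end1.png

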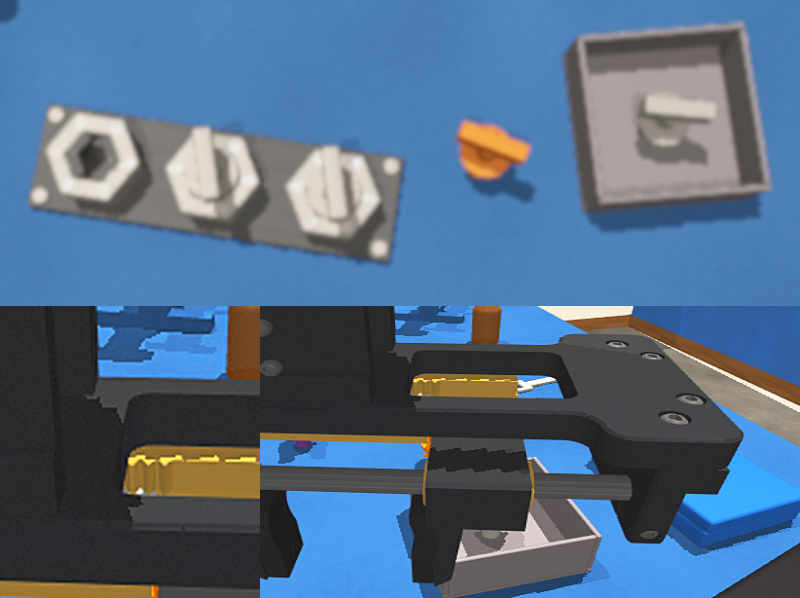

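The top view shows nut A empty at (93,155), the screw upright near the middle of the bin at (665,120), and B and C turned about 75° at (210,175) and (333,188). The side view is blocked by the arm, so I move away to check the heights of B and C.

Run:
```python
from bench import arm
from h import *
import cv2
arm.move_joints([67.769,30.733,-0.252,88.115,0.149,61.152,-4.079]); arm.dwell(.2); rep(arm,"away")
t=arm.snapshot("top")["image"][:,:,::-1];s=arm.snapshot("side")["image"][:,:,::-1]
cv2.imwrite("pics/topend.png",t)
a=cv2.resize(s[125:260,205:310],None,fx=4.4,fy=4.4,interpolation=cv2.INTER_CUBIC)
b=cv2.resize(t[215:285,205:325],(330,192),interpolation=cv2.INTER_CUBIC);b=cv2.copyMakeBorder(b,0,594-192,0,0,cv2.BORDER_CONSTANT)
cv2.imwrite("pics/end2.png",np.hstack([a,b]))
```

```text
away t39.6 p [ 207.7 -615.9  238.8] yaw 18.6 F [-1.2  0.4  0.1] M [-0.02  0.04  0.07] op 0.498 g0
```

View pics/end2.png

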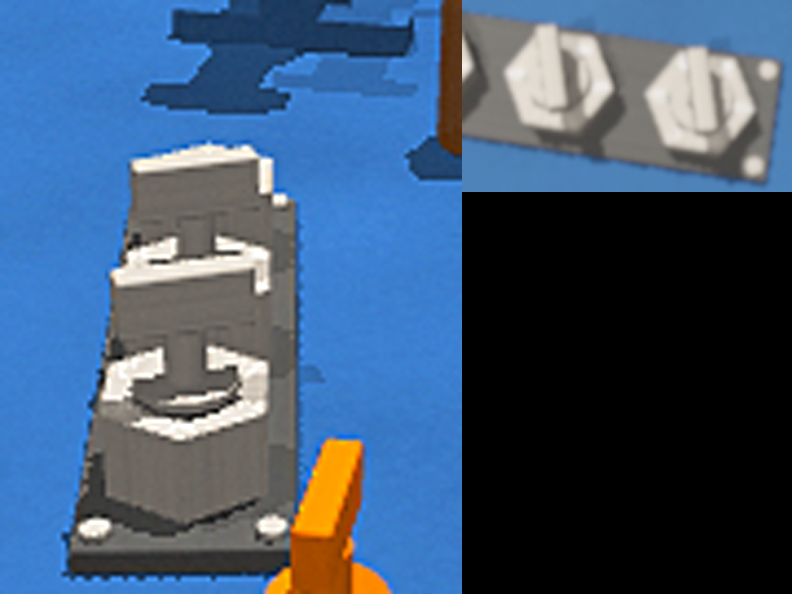

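Run:
```python
from h import *
def proj(n,X):
    f,cx,cy,e,o=C[n];d=R.from_euler("xyz",o,degrees=True).inv().apply(np.array(X)-e);u,v=f*d[0]/d[2]+cx,f*d[1]/d[2]+cy
    return (round((u+.5-205)*4.4-.5),round((v+.5-125)*4.4-.5))
for s in"bc":
    for z in(115.5,109.5,107.5,105.5):print(s,z,proj("side",[*SEAT[s],z]), end=' ')
    # near-top-edge corners when at yaw -0.5 (bar along world x? bar length dir = tool x)
    th=np.radians(-.7);x=np.array([np.cos(th),np.sin(th)]);y=np.array([-x[1],x[0]])
    for z in(109.5,107.5):print("near corners",z,[proj("side",[*(SEAT[s]+k*28*x-7*y),z]) for k in(-1,1)])
```

```text
b 115.5 (189, 142) b 109.5 (190, 154) b 107.5 (190, 158) b 105.5 (190, 163) near corners 109.5 [(130, 168), (256, 153)]
near corners 107.5 [(130, 173), (256, 157)]
c 115.5 (176, 249) c 109.5 (177, 263) c 107.5 (177, 268) c 105.5 (177, 272) near corners 109.5 [(109, 281), (251, 262)]
near corners 107.5 [(109, 286), (252, 266)]
```

The side image resolves only about 2 mm here, so I check B and C by touching the bar tops with the shut fingers. Home means z≈107.5.

Run:
```python
from bench import arm
from h import *
arm.command_gripper(0,20)
for s in"cb":
    p,o=pose(s,1.3)
    arm.movep([p[0],p[1],135],o); arm.movel([p[0],p[1],113],velocity=60)
    h=arm.movel([p[0],p[1],102],velocity=12,until_force=8); rep(arm,"touch %s hit%d"%(s,h))
    arm.movel([p[0],p[1],140],velocity=150)
```

```text
touch c hit1 t43.9 p [517.2 -34.2 107.9] yaw -0.7 F [-1.1 -0.2  5.6] M [-0.01  0.16 -0.02] op 0.007 g3
touch b hit1 t45.8 p [544.9  62.4 108.1] yaw -0.7 F [-1.1 -0.5  5.1] M [0.05 0.1  0.02] op 0.002 g2
```

Both bar tops are at about 108 mm, so the undersides are about 2 mm above the plate, which is home. Retreat and hand in.

Run:
```python
from bench import arm
from h import *
p,o=pose("b",1.3)
arm.movel([p[0]-60,p[1],230],velocity=200); arm.dwell(.3); rep(arm,"clear"); print(arm.sign_off())
```

```text
clear t47.2 p [484.3  62.2 229.2] yaw -0.7 F [ 0.9 -0.1  0.2] M [0.03 0.05 0.04] op 0.003 g0
the job is handed in; nothing more can be done
None
```

Screws B and C turned freely and are home in their nuts (undersides about 2 mm above the plate by touch); screw A jammed about 2 mm down and stands in the grey bin; I handed the job in at 47 s, and sign-off returned no verdict.

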